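# Clamp the guitar neck and hold the curing lamp over the fresh inlay

### The job

The resin around one inlay of this guitar neck is still wet. First swing the red handle of the toggle clamp all the way down so that its rubber foot holds the headstock, then take the yellow-handled curing lamp out of its tray, carry it over the bottles and hold it level, centred over the resin patch between the two strips of tape and lined up along the neck, with its window about 15 mm above the fingerboard. Neither lamp nor gripper may touch the neck, leave the bottles and the other tray's contents alone, and finish still holding the lamp there, motionless.

Things in the scene. Friction and masses are not known exactly. Their poses are not given: they have to be found in the camera images.
- jig: Fixed neck jig: plywood board 110 x 660 x 16 mm with cream foam cradles 100 mm wide (walls to 72 mm above the bench) and, on its +x side, a steel toggle clamp on a wooden riser. Origin on the bench under the neck's centre line, z up; the neck lies along its y, headstock to +y. The resin patch is at (0, -112, 81) mm, the clamp's foot at y = 152 mm. The clamp's hinge pins are parallel to y.
- neck: Guitar neck, loose in the foam, 0.55 kg: black fingerboard 43 to 57 mm wide, 475 mm long, frets 1 mm high; white headstock 72 mm wide at the +y end. Origin on its underside right under the resin patch, 26 mm below the fingerboard; y runs along the neck, z up. Above the bench: underside 55, fingerboard 81, headstock face 73, white nut 84 mm.
- fill (a point): Middle of the wet amber resin patch (45 mm across the board, 24 mm along it, a white dot in its centre) on the fingerboard's surface between two cream tape strips 22 mm wide. Axes as the neck: y along it, x across, z up.
- clamp_handle (a joint): Angle of the clamp's red handle: 0 = fully down, level, pointing to the jig's +x, clamp locked (stop). Starts raised, 1.15 to 1.4 rad (nearly upright, 1.57 would be vertical), stays where it is left; about 1.5 N at the grip moves it. By linkage the steel bar with the rubber foot comes down on the headstock, on the -x side, as the handle goes down.
- clamp_hinge (a point): Hinge pin of the handle, fixed on the jig, 85 mm above the bench. At handle angle a the grip point is 95*cos(a) mm towards the jig's +x and 95*sin(a) mm up from here.
- clamp_grip (a point): Grip point on the red handle's centre line, 95 mm from the hinge. The grip is 18 mm wide (along the jig's y), 15 mm thick, and reaches from 42 to 120 mm from the hinge, 25 mm beyond this point. Pinch it from above across its width and lead it round the arc, tool pointing down, or push it; lowered, its underside is 78 mm above the bench.
- lamp: Cordless curing lamp, about 0.42 kg, window down in its tray. Dark head 52 (x) x 120 (y) x 28 (z) mm; above it, on two posts (14 mm wide, at y = +-45 mm), a yellow grip bar 26 (x) x 112 (y) mm from 54 to 78 mm above the underside. Origin: centre of the underside = middle of the violet window; y is the long axis, z up. Either way round will do.
- lamp_tray: The fixed wooden tray that holds the lamp, outside 96 (x) x 160 (y) x 42 (z) mm, walls and floor 6 mm. Origin on the bench under its centre.
- parts_tray: An equal fixed tray holding the tape roll and the sanding block. Origin on the bench under its centre.
- resin_bottle: Amber bottle with black cap, 40 mm diameter, 105 mm high, standing loose between trays and jig. Origin at the centre of its foot. Leave alone.
- wax_can: White jar with blue lid, 40 mm diameter, 95 mm high, standing loose between trays and jig. Origin at the centre of its foot. Leave alone.
- tape_roll: Roll of cream masking tape, 72 mm diameter, 24 mm high, lying in the parts tray. Origin at the centre of its underside. Leave alone.
- sanding_block: Wooden sanding block 40 x 65 x 24 mm in the parts tray. Origin at the centre of its underside. Leave alone.
There are look-alikes about, which are no part of the job. What is shaped like the lamp but green, turquoise or white is not meant.

How it is judged:
On the way, in this order (a step that is already met when the one before it is completed fails the run):
1. the clamp handle is fully down and the neck clamped (value of joint clamp_handle below 0.12 rad), for 0.2 s.
2. the lamp is lifted clear of its tray in the gripper (height (world z) of lamp above 0.065 m and contact force between the fingers and lamp above 1 N), for 0.2 s.
At the end, for the whole second after the job is handed in: Clamp handle down (under 0.12 rad), neck not shifted (8 mm); lamp held in the fingers, still, touching neither neck nor jig, its window centred on the patch within 10 mm across and 12 mm along, 6 to 25 mm above the fingerboard, level within 0.09 rad, in line with the neck within 0.12 rad (value of joint clamp_handle below 0.12 rad and x of lamp in the frame of fill between -0.01 and 0.01 m and y of lamp in the frame of fill between -0.012 and 0.012 m and z of lamp in the frame of fill between 0.006 and 0.025 m and angle between the y axis of lamp and the y axis of fill, either way round below 0.12 rad and angle between lamp's own z axis and vertical below 0.09 rad and linear speed of lamp below 0.01 m/s and contact force between the fingers and lamp above 1 N and contact force between lamp and neck below 0.05 N and contact force between lamp and jig below 0.05 N and distance of neck from where it was at the start of the episode below 0.008 m); the arm keeps its last pose, push and grip.
It fails at once if the lamp is taken from its place before the clamp is closed (value of joint clamp_handle above 0.2 rad and distance of lamp from where it was at the start of the episode above 0.03 m).
It fails at once if the lamp or the robot touches the neck (contact force between any of lamp, the arm, the fingers and neck above 0.5 N).
It fails at once if a bottle, the tape roll or the sanding block is shifted (distance of any of resin_bottle, wax_can, tape_roll, sanding_block from where it was at the start of the episode above 0.02 m).
It also fails if it takes over 48 s, if anything falls off the work surface, if the arm or the gripper's body presses on something with over 40 N, if the wrist force passes 120 N, or if a joint passes its speed limit or range.

### The arm

A 6-joint arm with a two-finger parallel gripper is mounted at the origin on the work surface. World frame = base frame: x ahead of the robot, y to its left, z up, the work surface at z = 0. Lengths are in m, angles in rad, forces in N, time in s.
With the tool pointing down it reaches from about 0.375 to 0.975 m from the base axis. Payload 3.8 kg.
Tool frame: the origin (TCP) lies between the finger pads, 19 mm behind the fingertips; this is the grasp point; z points along the fingers, y is the line along which they close (so a half turn about z gives the same grasp; the last joint's range is limited). The gripper opens to 88 mm and grips with 3 to 60 N. Pads are 18 mm wide; open, the fingers measure 123 mm over their backs; the gripper's body (75 mm by 187 mm) begins 45 mm behind the grasp point.
Start: joints at [1.296, 0.264, 1.604, -0, 1.274, -0.037], TCP at [0.159, 0.656, 0.257] pointing down, gripper open.
Joint ranges: [-2.63, 2.63], [-0.94, 2.18], [0.31, 2.57], [-1.31, 4.45], [0, 2.66], [-2.55, 2.55]. Speed limits (rad/s): [2.57, 2.57, 3.14, 3.14, 3.14, 3.14].

### API

Orientations are given as a unit quaternion [x, y, z, w].
In Python, from plant import bot gives the robot as it stands.
- The arm moves only by the tool drive_tool, never from a script. Its argument "series" is text: rows parted by semicolons, each of 5 numbers parted by spaces: the shift along the tool's x, y, z in cm, then the turn about the tool's z in degrees, then the closure, from 0 (fully open) to 1 (shut). A call has 1 to 20 rows; each row shifts and turns the commanded pose from where the row before left it, along the tool's axes as they then stand; what a row does not reach is not made up. A row lasts 1/8 s, in which the tool goes at most 62.5 mm and 10.7 degrees, less where a joint would pass 70% of its speed; a pose out of reach is approached as far as the arm can. A call with a gripper value outside its range is refused whole. The fingers move at their own pace and stop on an object; "newtons" is the grip in N (left out, the last holds). Time passes only in rows, so rows that do not move let the fingers close. It gives the time, the measured TCP pose, the force, the opening and the grip force at its end, in the units of the state.
- bot.read_state(): the state, without advancing time (a new reading comes with each control period).
- bot.capture(name): name is "scene" or "top" or "wrist"; returns a dict with "color" (420x560x3 uint8, blue, green, red), "range_z" (420x560 float32, m along the optical axis (not along the pixel's ray), 0 where there is no reading), "fx", "fy", "cx", "cy" (pixels), "dist_coeffs" ([k1, k2, p1, p2, k3] as OpenCV has them; the pictures are not rectified), "R" (3x3) and "t" (3): a world point X has camera coordinates R X + t. Camera axes: x right, y down, z forward; pixel columns grow to the right and rows downward; lengths in m; the calibration is good to about 2 mm. A picture is of the moment at which its call begins.
- bot.sign_off(): hands the job in; it is judged then, once.
Trained networks look in the newest picture that a camera, given by its name, has taken for a name from the list of things; names that differ only in an ending like _2 or _b are one class to them, and where a whole thing is asked for, a point or a joint stands for the part that bears it (a point fixed in the world has none). Each returns a list of dicts, best first, with "confidence" (0 to 1); they miss things now and then, are a little off and sometimes report something else, mostly with a low value. They report only what shows in the picture. A call takes as long as a camera call. They do not tell look-alikes from the thing itself.
- bot.spot_in(camera, target): "centre" ([row, column] in pixels, amid what is visible of it).
- bot.regions_of(camera, target): "region" (420x560 bool, what is visible of it) and "centre" ([row, column] in pixels, amid what is visible of it).
The state is a dict: "time_s": time; "q": joint angles; "joint_velocities": joint speeds; "tau": joint torques, N m; "tcp_pos": TCP position; "tool_rot": TCP orientation; "wrist_force": force on the tool from outside, world axes, zero at the start; "torque": the same for the moment, N m; "gripper_width": opening from 0.0 (shut) to 1.0 (fully open); "finger_force": force on a finger pad.
Only numpy, scipy, OpenCV 4.12 (cv2) and the standard library are available. Lean on these libraries where they do the work, as an engineer would, in place of code of your own. Each camera call takes 0.05 s, during which the arm holds its last target. There are 200 camera calls.

## Working session

There is one attempt and no reset: what is moved stays moved. The work goes in short steps, Python scripts to look and compute and a tool call to move; the robot and the scene stay as the last step left them, time stands still between calls to the robot, and variables do not carry over. Pictures are saved under pics/ and viewed, at most 10 in all, crops included, and the job is handed in when it is done.

Besides the shell and the picture viewer there is one more tool, called after "Emit:" as name(argument=value, ...) on one line, values as JSON. drive_tool: Moves the arm, as the interface text tells. Its arguments: {"type":"object","properties":{"series":{"type":"string"},"newtons":{"type":"number"}},"required":["series"]}

```bash
mkdir -p pics
cat > h.py <<'E'
import numpy as np, cv2
from plant import bot
def save(c,n): cv2.imwrite(f'pics/{n}.png',c['color'])
def cloud(c):
    h,w=c['range_z'].shape
    K=np.array([[c['fx'],0,c['cx']],[0,c['fy'],c['cy']],[0,0,1.]])
    v,u=np.mgrid[:h,:w]
    p=cv2.undistortPoints(np.stack([u,v],-1).reshape(-1,1,2).astype(np.float64),K,np.array(c['dist_coeffs'],float)).reshape(h,w,2)
    z=c['range_z'].astype(float)
    X=np.dstack([p[...,0]*z,p[...,1]*z,z])
    P=(X-np.array(c['t']))@np.array(c['R'])
    P[z<=0]=np.nan
    return P
E
python3 - <<'E'
from h import *
np.set_printoptions(precision=4,suppress=True)
s=bot.read_state(); print(s)
ims=[]
for n in ['top','scene']:
    c=bot.capture(n); save(c,n+'1'); P=cloud(c); np.save(n+'1.npy',P)
    print(n,'cam',-np.array(c['R']).T@np.array(c['t']))
    for t in ['jig','neck','fill','clamp_handle','lamp','lamp_tray','parts_tray','resin_bottle','wax_can','tape_roll','sanding_block']:
        for r in bot.regions_of(n,t)[:3]:
            m=r['region']; q=P[m]; 
            print(t,round(r['confidence'],2),np.round(r['centre']),m.sum(),np.nanmedian(q,0),np.nanpercentile(q,[2,98],axis=0).ravel())
E
```

```text
{'time_s': 0.0, 'q': array([ 1.2961,  0.2647,  1.6053,  0.    ,  1.2737, -0.0369]), 'joint_velocities': array([-0.0002, -0.0008, -0.0006, -0.0001, -0.0004, -0.0012]), 'tau': array([ -0.0003, -50.2138, -35.6867,   0.073 ,   0.0295,  -0.0001]), 'tcp_pos': array([0.1588, 0.6554, 0.2561]), 'tool_rot': array([ 0.1186,  0.9929, -0.0011, -0.0002]), 'wrist_force': array([ 0.4328, -0.3901,  0.7308]), 'torque': array([-0.0238, -0.0055, -0.0054]), 'finger_force': 0.0, 'gripper_width': 1.0015223484144988}
top cam [ 0.3831 -0.1635  1.0089]
jig 0.94 [254. 208.] 8138 [ 0.4785 -0.0131  0.0187] [ 0.3937 -0.3793  0.0029  0.5828  0.2368  0.1579]
neck 0.95 [268. 229.] 7265 [ 0.4499 -0.0602  0.0799] [ 0.4214 -0.3788  0.0698  0.4859  0.2506  0.0841]
fill 0.79 [267. 226.] 7110 [ 0.4495 -0.0592  0.0799] [ 0.4217 -0.3774  0.0699  0.485   0.2503  0.0841]
fill 0.24 [201. 137.] 311 [0.5623 0.1398 0.1586] [0.5401 0.1333 0.087  0.5831 0.1519 0.2004]
clamp_handle 0.83 [204. 137.] 321 [0.5614 0.14   0.1537] [0.5383 0.1333 0.0586 0.5832 0.155  0.2004]
clamp_handle 0.32 [255. 210.] 8002 [ 0.4781 -0.0178  0.0189] [ 0.
[... 2840 characters left out ...]
-0.0218  0.0237] [ 0.5993 -0.0954  0.0024  0.7012  0.0618  0.046 ]
wax_can 0.83 [242. 309.] 502 [ 0.5747 -0.0408  0.0682] [ 0.5475 -0.0613  0.0056  0.5834 -0.0253  0.0982]
wax_can 0.56 [259. 392.] 170 [0.5768 0.1446 0.1677] [0.5337 0.1359 0.0925 0.5867 0.1525 0.2027]
wax_can 0.42 [256. 223.] 1554 [ 0.6789 -0.2146  0.0311] [ 0.6111 -0.3044  0.0007  0.7147 -0.1444  0.0462]
tape_roll 0.58 [268. 291.] 368 [ 0.6437 -0.0579  0.0304] [ 0.6198 -0.084   0.0123  0.6833 -0.0184  0.0347]
sanding_block 0.82 [284. 317.] 535 [0.6426 0.0199 0.0316] [ 0.6182 -0.0112  0.0116  0.6572  0.0501  0.0352]
sanding_block 0.61 [277. 297.] 2024 [ 0.6584 -0.0226  0.0256] [ 0.6001 -0.0949  0.0051  0.7011  0.0613  0.046 ]
```

View pics/top1.png

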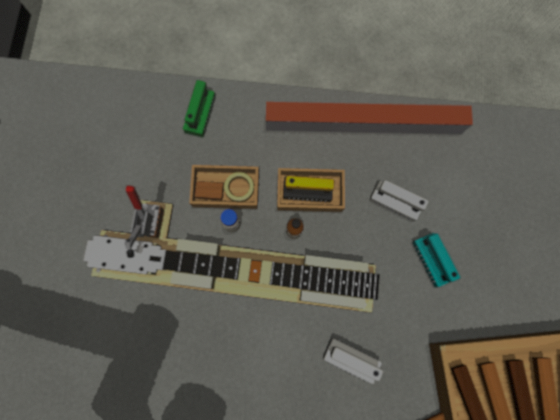

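View pics/scene1.png

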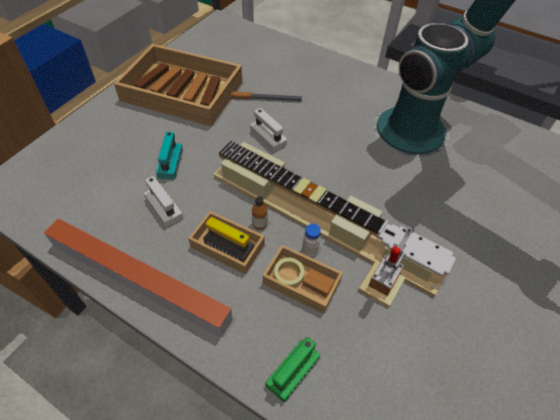

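The top view shows the yellow lamp in its tray at (row 188, col 310), the resin patch at (271, 255) and the raised red handle at (197, 135). The bottles are at (219, 229) and (227, 295). Next I'll measure poses by colour in both views.

```bash
cat >> h.py <<'E'
def rect(p):
    (cx,cy),(w,h),a=cv2.minAreaRect((p[:,:2]*1000).astype(np.float32))
    if w<h: w,h,a=h,w,a+90
    return np.round([cx,cy,w,h,(a+90)%180-90],1)
def colmask(img,name):
    H=cv2.cvtColor(img,cv2.COLOR_BGR2HSV).astype(int); h,s,v=H[...,0],H[...,1],H[...,2]
    return {'yellow':(h>22)&(h<34)&(s>170)&(v>60),'red':((h<6)|(h>174))&(s>170)&(v>50),
            'orange':(h>5)&(h<20)&(s>150)&(v>70)}[name]
def pick(P,m,lo,hi):
    m=m&np.all(np.nan_to_num(P,nan=-9)>lo,-1)&np.all(np.nan_to_num(P,nan=9)<hi,-1)
    n,l,st,_=cv2.connectedComponentsWithStats(m.astype(np.uint8))
    return P[l==1+np.argmax(st[1:,4])] if n>1 else np.zeros((0,3))
E
python3 - <<'E'
from h import *
np.set_printoptions(precision=4,suppress=True)
for n in ['top','scene']:
    img=cv2.imread(f'pics/{n}1.png'); P=np.load(n+'1.npy')
    q=pick(P,colmask(img,'yellow'),[.55,-.4,.06],[.8,-.1,.1]); q=q[q[:,2]>.07]
    print(n,'bar',len(q),rect(q),np.median(q[:,2]))
    q=pick(P,colmask(img,'orange'),[.4,-.25,.07],[.5,0,.09]); print('fill',len(q),rect(q),q.mean(0))
    q=pick(P,colmask(img,'red'),[.45,.05,.05],[.7,.25,.25])
    c=q.mean(0); d=np.linalg.svd(q-c)[2][0]; d*=np.sign(d[2]); t=(q-c)@d
    print('red',len(q),c,d,c+d*t.min(),c+d*t.max(),'angle',np.arctan2(d[2],np.hypot(d[0],d[1])))
    # neck fingerboard + headstock direction
    z=P[...,2]; m=(z>.076)&(z<.088)&(P[...,0]>.38)&(P[...,0]<.5)&(P[...,1]<.15)&(P[...,1]>-.42)&(img.max(-1)<90)
    print('board',m.sum(),rect(P[m]))
E
```

```text
top bar 504 [ 663.1 -221.4  108.9   26.   -88.4] 0.08274803001249748
fill 174 [ 449.8 -118.5   44.5   20.9   -2.9] [ 0.4492 -0.1184  0.081 ]
red 117 [0.5676 0.1407 0.1782] [0.3701 0.005  0.929 ] [0.5525 0.1405 0.1403] [0.5774 0.1408 0.2027] angle 1.1916852762645351
board 3949 [ 448.4 -128.2  525.1   56.4   88.8]
scene bar 421 [ 666.3 -218.8  110.5   26.9  -86.3] 0.08411931637638075
fill 104 [ 451.2 -117.7   44.7   22.3   -0.1] [ 0.4512 -0.1179  0.0826]
red 109 [0.5786 0.1456 0.179 ] [ 0.2884 -0.0475  0.9563] [0.5533 0.1497 0.0951] [0.5858 0.1444 0.203 ] angle 1.2741911348898753
board 2038 [ 451.1 -126.6  527.    58.6   88.7]
```

Emit:
drive_tool(series="0 0 -3 0 0;-3.8 -2.9 -1 0 0;-3.8 -2.9 0 0 0;-3.8 -2.9 0 0 0;-3.8 -2.9 0 0 0;-3.8 -2.9 0 0 0;-3.8 -2.9 0 0 0;-3.8 -2.9 0 0 0;-3.8 -2.9 0 0 0;-3.8 -2.9 0 0 0;-3.8 -2.9 0 0 0;-3.8 -2.9 0 0 0;-3.8 -2.9 0 0 0;-3.8 -2.9 0 0 0;-3.8 -2.2 0 0 0;0 0 0 -6.2 0;0 0 0 -6.2 0;0 0 0 0 0;0 0 0 0 0", newtons=20)

```text
time_s: 3.58
tcp_pos: [0.582, 0.143, 0.2975]
tool_rot: [0.011, 1.0, 0.0, 0.0]
wrist_force: [-0.1, -0.5, -0.3]
gripper_width: 1.005
finger_force: 0.0
```

Run:
```python
from h import *
np.set_printoptions(precision=4,suppress=True)
s=bot.read_state(); print(s['time_s'],s['tcp_pos'],s['tool_rot'],s['q'])
c=bot.capture('wrist'); save(c,'w1'); P=cloud(c); np.save('w1.npy',P); img=c['color']
print('cam',-np.array(c['R']).T@np.array(c['t']),np.array(c['R'])[2])
q=pick(P,colmask(img,'red'),[.45,.05,.05],[.7,.25,.25])
cc=q.mean(0); d=np.linalg.svd(q-cc)[2][0]; d*=np.sign(d[2]); t=(q-cc)@d
print('red',len(q),cc,d,cc+d*t.min(),cc+d*t.max(),np.nanpercentile(q,[1,99],axis=0))
```

```text
3.575 [0.582  0.143  0.2975] [0.0115 0.9999 0.     0.    ] [ 0.1994  0.0992  1.7231  0.      1.3192 -1.3484]
cam [0.5127 0.1448 0.4241] [ 0.2674 -0.0056 -0.9636]
red 725 [0.5684 0.1438 0.1786] [ 0.3639 -0.0128  0.9313] [0.5518 0.1444 0.1361] [0.5776 0.1435 0.2021] [[0.5535 0.1371 0.1365]
 [0.5834 0.1502 0.2005]]
```

View pics/w1.png

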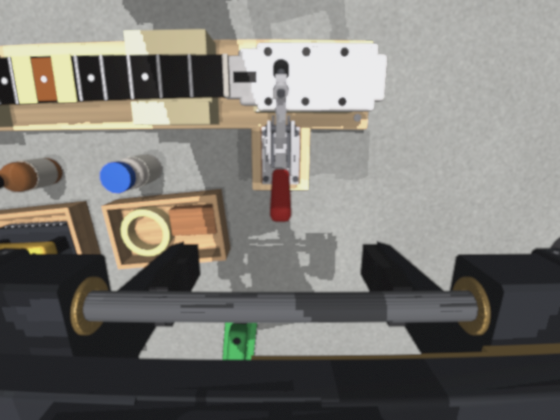

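The wrist view shows the red handle at (195, 281), upright and centred along y. The steel bar with its foot is still raised over the white headstock at (68, 281). I'll fit the hinge and handle angle from these points.

Run:
```python
from h import *
from scipy.optimize import least_squares
np.set_printoptions(precision=4,suppress=True)
def res(p,q):
    a,hx=p; dx,dz=q[:,0]-hx,q[:,2]-.085
    r=dx*np.cos(a)+dz*np.sin(a); u=-dx*np.sin(a)+dz*np.cos(a)
    return np.minimum(abs(u-.0075)+np.maximum(r-.12,0)*1,abs(r-.12)+np.maximum(abs(u)-.0075,0))
for n in ['w1','top1','scene1']:
    img=cv2.imread(f'pics/{n}.png');P=np.load(n+'.npy')
    q=pick(P,colmask(img,'red'),[.45,.05,.05],[.7,.25,.25])
    best=min((least_squares(res,[a,.535],args=(q,),loss='soft_l1',f_scale=.002,x_scale=[1,.1]) for a in (1.1,1.2,1.3,1.4)),key=lambda r:r.cost)
    print(n,best.x,best.cost/len(q)*1e6,np.median(q[:,1]))
P=np.load('w1.npy'); img=cv2.imread('pics/w1.png')
# fill/neck line from the wrist view
q=pick(P,colmask(img,'orange'),[.4,-.25,.07],[.5,0,.095]); print('fill',len(q),q.mean(0) if len(q) else 0)
z=P[...,2]; 
for lo,hi in((.085,.11),(.11,.14),(.14,.24)):
    m=(z>lo)&(z<hi)&(P[...,0]>.4)&(P[...,0]<.7)&(P[...,1]>.1)&(P[...,1]<.2)&~colmask(img,'red')
    if m.sum(): print(lo,m.sum(),np.nanpercentile(P[m],[1,99],axis=0))
m=(abs(z-.073)<.006)&(P[...,0]<.5)&(P[...,1]>.12)&(P[...,1]<.25); print('head',rect(P[m]),np.median(z[m]))
```

```text
w1 [1.2471 0.5437] 0.21406330138376653 0.14379194224798725
top1 [1.2431 0.5427] 0.408629585837482 0.14016508082588686
scene1 [1.3214 0.5631] 2.8639681133100616 0.14564324881293064
fill 691 [ 0.4506 -0.1182  0.0809]
0.085 874 [[0.5    0.1301 0.0863]
 [0.5537 0.1602 0.1095]]
0.11 666 [[0.4496 0.1361 0.1106]
 [0.5561 0.1538 0.1397]]
0.14 524 [[0.4679 0.1345 0.1407]
 [0.5857 0.1523 0.1985]]
head [458.2 185.2 131.   71.7  88.7] 0.07232497268176881
```

Emit:
drive_tool(series="0.8 0 0 0 0;0 0 4 0 0;0 0 4 0 0;0 0 3 0 0;0 0 1.25 0 0;0 0 0 0 0.6;0 0 0 0 0.9;0 0 0 0 0.9;0 0 0 0 0.9;0 0 0 0 0.9", newtons=12)

```text
time_s: 4.88
tcp_pos: [0.5743, 0.1431, 0.1754]
tool_rot: [0.011, 1.0, 0.0, 0.0]
wrist_force: [0.7, 0.3, 0.1]
gripper_width: 0.453
finger_force: 0.0
```

Emit:
drive_tool(series="0 0 0 0 0.9;0 0 0 0 0.9;0 0 0 0 0.9;0 0 0 0 0.9;0 0 0 0 0.9;0 0 0 0 0.9")

```text
time_s: 5.62
tcp_pos: [0.574, 0.1434, 0.1749]
tool_rot: [0.011, 1.0, 0.0, -0.0]
wrist_force: [-0.7, 2.5, -0.3]
gripper_width: 0.204
finger_force: 12.0
```

Emit:
drive_tool(series="-1.07 0 0.44 0 0.9;-1.03 0 0.58 0 0.9;-0.96 0 0.7 0 0.9;-0.86 0 0.81 0 0.9;-0.75 0 0.92 0 0.9;-0.64 0 1.01 0 0.9")

```text
time_s: 6.38
tcp_pos: [0.6277, 0.1419, 0.1294]
tool_rot: [0.011, 1.0, -0.0, -0.0]
wrist_force: [-1.1, 2.9, 1.7]
gripper_width: 0.202
finger_force: 12.0
```

Emit:
drive_tool(series="-0.5 0 1.07 0 0.9;-0.36 0 1.13 0 0.9;-0.23 0 1.17 0 0.9;-0.07 0 1.18 0 0.9;0 0 0.15 0 0.9;0 0 0 0 0.9;0 0 0 0 0.9")

```text
time_s: 7.25
tcp_pos: [0.6387, 0.1416, 0.0838]
tool_rot: [0.011, 1.0, -0.0, 0.0]
wrist_force: [-3.7, 2.3, 5.9]
gripper_width: 0.206
finger_force: 12.0
```

Run:
```python
from h import *
s=bot.read_state(); print(s['tcp_pos'],s['wrist_force'],s['gripper_width'])
c=bot.capture('wrist'); save(c,'w2')
```

```text
[0.63872302 0.14164335 0.08375944] [-3.73352953  2.28265426  5.93912293] 0.20590060514389744
```

View pics/w2.png

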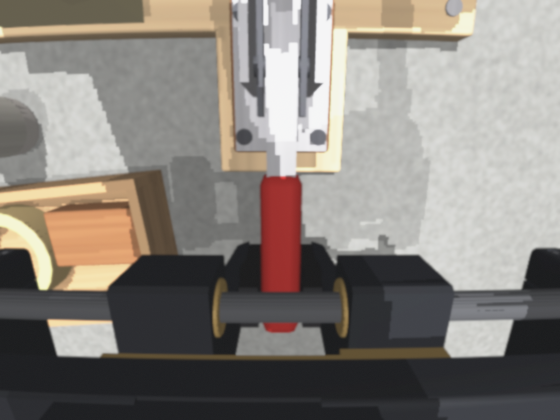

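The red handle is level and fully down, from (180, 281) to (330, 281). I'll release it, rise and go over to the lamp.

Emit:
drive_tool(series="0 0 0 0 0.4;0 0 0 0 0.2;0 0 0 0 0;0 0 -2 0 0;0 0 -5 0 0;0 0 -5 0 0;0 0 -5 0 0;0 0 -3.5 0 0;-0.3 -4.5 0 0 0;-0.3 -4.5 0 0 0;-0.3 -4.5 0 0 0;-0.3 -4.5 0 0 0;-0.3 -4.5 0 0 0;-0.3 -4.5 0 0 0;-0.3 -4.5 0 0 0;-0.3 -4.5 0 0 0;0 0 0 0 0")

```text
time_s: 9.43
tcp_pos: [0.6548, -0.2222, 0.2897]
tool_rot: [0.013, 1.0, -0.001, 0.001]
wrist_force: [0.8, 0.8, -1.0]
gripper_width: 1.002
finger_force: 0.0
```

Emit:
drive_tool(series="0 0 0 10 0;0 0 0 10 0;0 0 0 10 0;0 0 0 10 0;0 0 0 10 0;0 0 0 10 0;0 0 0 10 0;0 0 0 10 0;0 0 0 10 0;0 0 0 0 0;0 0 0 0 0")

```text
time_s: 10.8
tcp_pos: [0.6551, -0.2181, 0.289]
tool_rot: [0.713, 0.701, 0.0, 0.0]
wrist_force: [-0.1, -0.9, 0.2]
gripper_width: 1.001
finger_force: 0.0
```

Run:
```python
from h import *
np.set_printoptions(precision=4,suppress=True)
s=bot.read_state(); print(s['time_s'],s['tcp_pos'],s['tool_rot'],s['q'])
for n in ['wrist','top']:
    c=bot.capture(n); save(c,n+'3'); P=cloud(c); np.save(n+'3.npy',P); img=c['color']
    q=pick(P,colmask(img,'yellow'),[.55,-.4,.06],[.8,-.1,.1])
    if len(q): q=q[q[:,2]>.076]; print(n,'bar',len(q),rect(q),np.median(q[:,2]))
    q=pick(P,colmask(img,'orange'),[.4,-.25,.07],[.5,0,.09]); 
    if len(q): print('fill',len(q),rect(q),q.mean(0))
    q=pick(P,colmask(img,'red'),[.45,.05,.05],[.7,.25,.25])
    if len(q): print('red',np.nanpercentile(q,[1,50,99],axis=0))
    z=P[...,2]; m=(z>.03)&(z<.052)&(P[...,0]>.59)&(P[...,0]<.74)&(P[...,1]<-.12)&(P[...,1]>-.33)
    print('tray',m.sum(),rect(P[m]))
    m=(z>.095)&(z<.125)&(P[...,0]>.52)&(P[...,0]<.6)&(P[...,1]<0)&(P[...,1]>-.25)
    print('bottles',m.sum(),np.nanpercentile(P[m],[1,99],axis=0))
```

```text
10.8 [ 0.6551 -0.2181  0.289 ] [0.7134 0.7008 0.0002 0.0002] [-0.3575  0.2763  1.5306  0.0001  1.3341 -0.3397]
fill 116 [ 434.  -114.8   13.8   11.4   87.6] [ 0.4337 -0.1142  0.081 ]
tray 3607 [ 663.1 -227.9  160.7   95.1  -85.5]
bottles 510 [[ 0.5475 -0.2063  0.095 ]
 [ 0.5773 -0.0311  0.1057]]
red [[0.5905 0.1333 0.0894]
 [0.6247 0.1399 0.0928]
 [0.6596 0.1474 0.0958]]
tray 47 [ 631.2 -308.    32.8   12.6  -21.6]
bottles 0 [nan nan nan]
  return np.nanmean(a, axis, out=out, keepdims=keepdims)
```

View pics/wrist3.png

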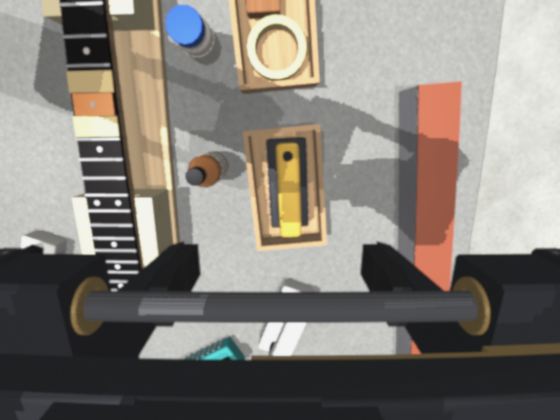

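The wrist view shows the lamp (yellow bar) at (190, 288) in its tray and the amber bottle at (170, 205). Its hue is a bit more orange here, so I'll relax the mask and check the handle angle too.

```bash
sed -i "s/(h>22)&(h<34)&(s>170)&(v>60)/(h>17)\&(h<34)\&(s>170)\&(v>60)/" h.py
python3 - <<'E'
from h import *
np.set_printoptions(precision=4,suppress=True)
for n in ['wrist3','top3']:
    P=np.load(n+'.npy'); img=cv2.imread(f'pics/{n}.png')
    q=pick(P,colmask(img,'yellow'),[.55,-.4,.06],[.8,-.1,.1])
    if len(q): q=q[q[:,2]>.076]; print(n,'bar',len(q),rect(q),np.median(q[:,2]),q[:,0].min(),q[:,0].max()); 
    if len(q):
        for lo in np.arange(-.275,-.165,.02):
            k=q[(q[:,1]>lo)&(q[:,1]<lo+.02)]; 
            if len(k): print(k[:,1].mean(),np.percentile(k[:,0],[2,98]),k[:,0].mean())
P=np.load('top3.npy'); img=cv2.imread('pics/top3.png')
q=pick(P,colmask(img,'red'),[.45,.05,.05],[.7,.25,.25]); print('handle slope',np.polyfit(q[:,0],q[:,2],1))
P=np.load('wrist3.npy'); z=P[...,2]; m=(z>.01)&(z<.056)&(P[...,0]>.59)&(P[...,0]<.74)&(P[...,1]<-.12)&(P[...,1]>-.33)
d=m&(cv2.imread('pics/wrist3.png').max(-1)<60)&(z>.02); print('head',rect(P[d]),np.median(z[d]))
img=cv2.imread('pics/wrist3.png'); b=(z>.07)&(z<.09)&(P[...,0]<.5)&(P[...,1]<-.05)
m=b&(np.abs(P[...,0]-.449)<.035); ys=P[m]
for lo in np.arange(-.32,-.0,.04):
    k=m&(P[...,1]>lo)&(P[...,1]<lo+.04)&(z>.0775)
    if k.any(): print('board',lo+.02,np.percentile(P[k][:,0],[2,98]),np.percentile(P[k][:,0],[2,98]).mean())
h=colmask(img,'orange')&(abs(z-.081)<.006)&(P[...,0]<.5)&(P[...,0]>.41)&(P[...,1]<-.09)&(P[...,1]>-.15); print('fill',rect(P[h]),P[h].mean(0))
E
```

```text
handle slope [-0.0083  0.0981]
head [ 663.8 -193.2   62.2   47.7  -87.8] 0.03340420535613092
board -0.3 [0.422  0.4732] 0.4475839583869101
board -0.26 [0.4216 0.4733] 0.4474910636370507
board -0.22000000000000006 [0.4229 0.4735] 0.4481728011023375
board -0.18000000000000008 [0.4248 0.4745] 0.44963292735111515
board -0.1400000000000001 [0.4259 0.4745] 0.45020059459369877
board -0.1000000000000001 [0.4272 0.4752] 0.4512387498749617
board -0.06000000000000012 [0.4288 0.4755] 0.4521451568699183
fill [ 434.  -114.8   13.8   11.4   87.6] [ 0.4337 -0.1142  0.081 ]
```

Run:
```python
from h import *
np.set_printoptions(precision=4,suppress=True)
P=np.load('wrist3.npy'); img=cv2.imread('pics/wrist3.png'); z=P[...,2]
print(cv2.cvtColor(img,cv2.COLOR_BGR2HSV)[200,285:292:3], P[200,288], P[190,288])
m=(z>.074)&(z<.1)&(P[...,0]>.6)&(P[...,0]<.73)&(P[...,1]<-.12)&(P[...,1]>-.33)
q=P[m]; print('bar',len(q),rect(q),np.median(q[:,2]),np.percentile(q[:,1],[1,99]))
```

```text
[[ 22 156 223]
 [ 22 156 224]
 [ 22 156 226]] [ 0.6638 -0.2301  0.0835] [ 0.6639 -0.2182  0.0832]
bar 2057 [ 664.2 -221.   111.9   26.   -88.1] 0.08303424549541472 [-0.274  -0.1662]
```

Emit:
drive_tool(series="-0.27 0.92 0 0 0;0 0 0 -2.9 0;0 0 4 0 0;0 0 4 0 0;0 0 4 0 0;0 0 4 0 0;0 0 3 0 0;0 0 1.5 0 0;0 0 1 0 0;0 0 0 0 0.5;0 0 0 0 0.9;0 0 0 0 0.9;0 0 0 0 0.9;0 0 0 0 0.9;0 0 0 0 0.9;0 0 0 0 0.9;0 0 0 0 0.9;0 0 0 0 0.9;0 0 0 0 0.9", newtons=40)

```text
time_s: 13.28
tcp_pos: [0.6647, -0.2217, 0.0736]
tool_rot: [0.697, 0.717, 0.0, 0.001]
wrist_force: [2.6, 0.9, 0.3]
gripper_width: 0.292
finger_force: 40.0
```

Emit:
drive_tool(series="0 0 -0.5 0 0.9;0 0 -1.5 0 0.9;0 0 -2.5 0 0.9;0 0 -3 0 0.9;0 0 -3 0 0.9;0 0 -2.5 0 0.9;0 0 -1.5 0 0.9;0 0 -1 0 0.9;0 0 0 1.5 0.9;0 0 0 1.5 0.9;0 0 0 0 0.9;0 0 0 0 0.9")

```text
time_s: 14.78
tcp_pos: [0.6638, -0.2215, 0.2273]
tool_rot: [0.715, 0.699, -0.0, -0.001]
wrist_force: [-0.2, -1.5, -5.2]
gripper_width: 0.291
finger_force: 40.0
```

Run:
```python
from h import *
np.set_printoptions(precision=4,suppress=True)
s=bot.read_state(); t=s['tcp_pos']; print(s['time_s'],t,s['tool_rot'],s['finger_force'],s['gripper_width'],s['wrist_force'])
from scipy.spatial.transform import Rotation as R
M=R.from_quat(s['tool_rot']).as_matrix(); print(M)
print('to fill, tool cm', M.T@(np.array([.4505,-.1182,.1636])-t)*100)
c=bot.capture('wrist'); save(c,'w4'); P=cloud(c); img=c['color']
q=pick(P,(cv2.cvtColor(img,cv2.COLOR_BGR2HSV)[...,0]>17)&(cv2.cvtColor(img,cv2.COLOR_BGR2HSV)[...,0]<34)&(cv2.cvtColor(img,cv2.COLOR_BGR2HSV)[...,1]>120),[.55,-.4,.18],[.8,-.1,.27]); print('bar',len(q),np.nanpercentile(q,[1,50,99],axis=0) if len(q) else 0, rect(q) if len(q) else 0)
```

```text
14.775 [ 0.6638 -0.2215  0.2273] [ 0.7152  0.6989 -0.0003 -0.0007] 39.97695372439921 0.2905430179501913 [-0.1563 -1.4703 -5.2271]
[[ 0.023   0.9997 -0.0014]
 [ 0.9997 -0.023   0.0005]
 [ 0.0005 -0.0014 -1.    ]]
to fill, tool cm [  9.8321 -21.5555   6.4092]
bar 7363 [[ 0.6496 -0.2231  0.1878]
 [ 0.6635 -0.1937  0.237 ]
 [ 0.6768 -0.1652  0.2388]] [ 663.4 -196.1   62.3   36.    88.7]
```

View pics/w4.png

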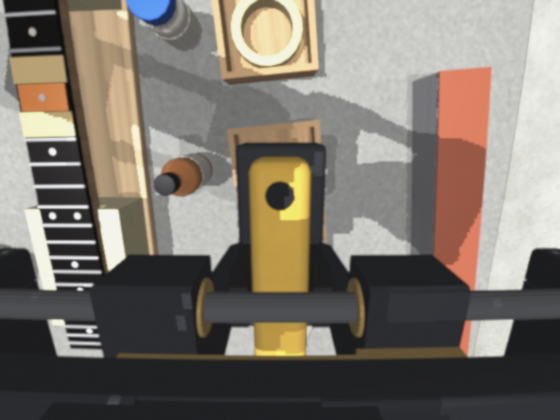

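The lamp is held with its bar at (250, 280), level and centred in the grip. I'll carry it at this height over the bottle.

Emit:
drive_tool(series="0.36 -0.8 0 0 0.9;0.82 -1.8 0 0 0.9;1.19 -2.6 0 0 0.9;1.28 -2.8 0 0 0.9;1.28 -2.8 0 0 0.9;1.28 -2.8 0 0 0.9;1.28 -2.8 0 0 0.9;1.09 -2.4 0 0 0.9;0.73 -1.6 0 0 0.9;0.36 -0.8 0 0 0.9;0 0 0 0 0.9;0 0 0 0 0.9")

```text
time_s: 16.32
tcp_pos: [0.4553, -0.1204, 0.2286]
tool_rot: [0.715, 0.699, 0.0, 0.001]
wrist_force: [-0.8, -0.6, -4.8]
gripper_width: 0.289
finger_force: 40.0
```

```bash
cat > chk.py <<'E'
from h import *
from scipy.spatial.transform import Rotation as R
import sys
np.set_printoptions(precision=4,suppress=True)
s=bot.read_state(); t=s['tcp_pos']; print(s['time_s'],t,s['tool_rot'],s['finger_force'])
M=R.from_quat(s['tool_rot']).as_matrix()
print('to fill, tool cm', M.T@(np.array([.4505,-.1182,.1636])-t)*100,'yaw of tool x',np.degrees(np.arctan2(M[1,0],M[0,0])))
for n in ['wrist','scene']:
    c=bot.capture(n); save(c,n+sys.argv[1]); P=cloud(c); np.save(n+sys.argv[1]+'.npy',P); img=c['color']
    H=cv2.cvtColor(img,cv2.COLOR_BGR2HSV); z=P[...,2]
    if n=='wrist':
        m=(H[...,0]>17)&(H[...,0]<34)&(H[...,1]>120)&(abs(z-t[2]-.01)<.01)
        q=pick(P,m,[.4,-.2,.1],[.5,0,.3]); print('bar',len(q),rect(q),np.percentile(q,[1,99],axis=0))
        A=np.c_[q[:,:2]-q[:,:2].mean(0),np.ones(len(q))]; print('tilt',np.linalg.lstsq(A,q[:,2],rcond=None)[0])
    q=pick(P,(H[...,0]>4)&(H[...,0]<20)&(H[...,1]>120),[.41,-.18,.07],[.49,-.06,.09]); print(n,'fill',len(q),rect(q) if len(q) else 0)
    for lo in np.arange(-.3,.06,.04):
        k=(abs(z-.081)<.004)&(abs(P[...,0]-.449)<.035)&(P[...,1]>lo)&(P[...,1]<lo+.04)
        if k.sum()>60: e=np.percentile(P[k][:,0],[2,98]); print('board',lo+.02,e,e.mean(),np.median(z[k]))
E
python3 chk.py 5
```

```text
16.325 [ 0.4553 -0.1204  0.2286] [0.7152 0.6989 0.0002 0.0005] 39.977032793685794
to fill, tool cm [ 0.2107 -0.4883  6.5016] yaw of tool x 88.67382959579868
bar 7141 [455.2 -95.   62.1  27.1  88.4] [[ 0.4421 -0.122   0.2315]
 [ 0.4676 -0.0643  0.24  ]]
tilt [ 0.0051 -0.0116  0.2379]
wrist fill 0 0
board -0.08000000000000008 [0.4291 0.4738] 0.45147444880429544 0.08028869711999861
board -0.040000000000000105 [0.4302 0.4738] 0.45196890273536194 0.08043464047124298
board -1.2836953722228372e-16 [0.4313 0.4747] 0.45302201345769033 0.08047112085497687
board 0.039999999999999855 [0.4326 0.4751] 0.45387364082023174 0.08050881185518416
scene fill 199 [ 452.4 -109.6   53.4   50.2  -90. ]
board -0.27999999999999997 [0.4206 0.475 ] 0.4477778364013067 0.08158342218562172
board -0.24000000000000002 [0.4219 0.4753] 0.4486113890374054 0.08205084353241475
board -0.20000000000000004 [0.4242 0.4754] 0.4497774898986853 0.08208921226867338
board -0.16000000000000006 [0.4256 0.4756] 0.45059328471207316 0.08206301806881379
board -0.12000000000000006 [0.4267 0.4762] 0.4514786137187007 0.08228393250895469
board -0.08000000000000008 [0.4279 0.4764] 0.45214945680972396 0.08235873822518093
board -0.040000000000000105 [0.43   0.4765] 0.4532819320289772 0.08181555894911763
board -1.2836953722228372e-16 [0.4308 0.4772] 0.45399672702137506 0.081921513327314
board 0.039999999999999855 [0.4334 0.4775] 0.45544128979511034 0.08184976426159547
```

View pics/wrist5.png

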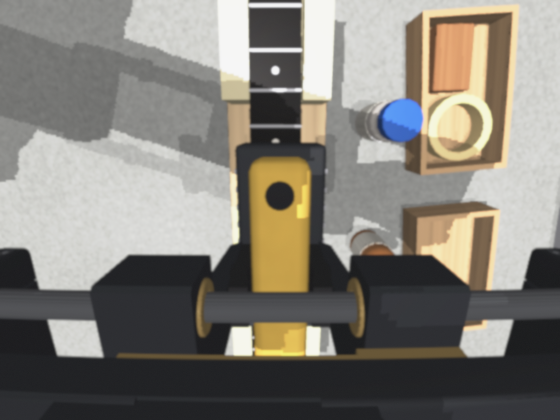

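Emit:
drive_tool(series="0.1 -0.25 0 0 0.9;0.1 -0.22 0 0 0.9;0 0 0.6 0 0.9;0 0 1.2 0 0.9;0 0 1.5 0 0.9;0 0 1.4 0 0.9;0 0 1 0 0.9;0 0 0.5 0 0.9;0 0 0.2 0 0.9;0 0 0 0 0.9;0 0 0 0 0.9;0 0 0 0 0.9;0 0 0 0 0.9")

```text
time_s: 18.05
tcp_pos: [0.4499, -0.118, 0.1645]
tool_rot: [0.715, 0.699, 0.0, 0.0]
wrist_force: [0.4, -0.7, -5.4]
gripper_width: 0.288
finger_force: 40.0
```

```bash
python3 chk.py 6
python3 - <<'E'
from h import *
P=np.load('scene6.npy'); img=cv2.imread('pics/scene6.png')
q=pick(P,colmask(img,'red'),[.45,.05,.05],[.7,.25,.25]); print('handle',len(q),np.nanpercentile(q,[2,98],axis=0))
cv2.imwrite('pics/s6c.png',cv2.resize(img[120:330,170:450],None,fx=2.8,fy=2.8))
E
```

```text
18.05 [ 0.4499 -0.118   0.1645] [0.7152 0.6989 0.0001 0.0002] 39.97680762782693
to fill, tool cm [-0.0199  0.0571  0.0941] yaw of tool x 88.67501402636869
bar 7142 [449.7 -92.3  61.5  27.3  88.9] [[ 0.4368 -0.1196  0.1674]
 [ 0.4623 -0.0619  0.176 ]]
tilt [ 0.0037 -0.0113  0.1739]
wrist fill 0 0
board -0.24000000000000002 [0.422  0.4736] 0.4477850798757102 0.08051920301005783
board -0.20000000000000004 [0.4222 0.4734] 0.447808072821671 0.08036496190328787
board -0.040000000000000105 [0.4299 0.4744] 0.45216374526588166 0.0804094373121067
board -1.2836953722228372e-16 [0.4313 0.4749] 0.4531230396535283 0.08049454691246088
board 0.039999999999999855 [0.432  0.4754] 0.4536623616858654 0.08038373341726197
scene fill 91 [ 470.5 -112.2   65.7   15.5   86.9]
board -0.27999999999999997 [0.4217 0.4749] 0.44827846872629495 0.08188905437404204
board -0.24000000000000002 [0.4225 0.4743] 0.44843726926939903 0.08202513160592753
board -0.20000000000000004 [0.4279 0.4755] 0.45169026802529894 0.08195646430522277
board -0.16000000000000006 [0.4612 0.476 ] 0.46858340631489814 0.08208486741301839
board -0.12000000000000006 [0.4633 0.4773] 0.47030796657610674 0.08185641870320523
board -0.08000000000000008 [0.4428 0.4765] 0.4596514826782815 0.08179358114992184
board -0.040000000000000105 [0.4292 0.4764] 0.45280176167399994 0.08177220486235462
board -1.2836953722228372e-16 [0.4312 0.4769] 0.45402512479032453 0.08168019740001148
board 0.039999999999999855 [0.4333 0.4774] 0.4553285079120568 0.08213742712185618
handle 245 [[0.593909   0.13503575 0.08768561]
 [0.66519953 0.15078993 0.09803676]]
```

View pics/s6c.png

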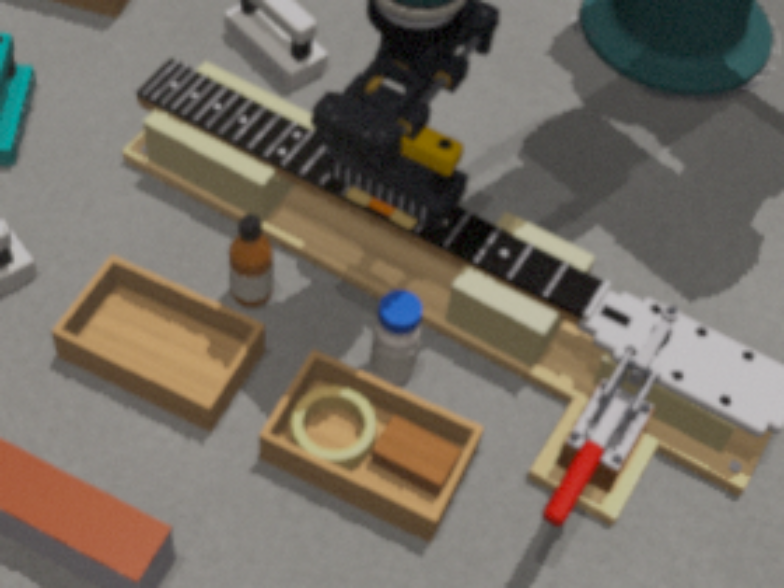

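The lamp hovers over the resin at (208, 382) of the crop. The handle is down, the bottles and tray contents are in place, and the measured position is within about 1 mm of target. I'll hand it in.

```bash
python3 -c "
from plant import bot
print(bot.sign_off())"
```

```text
the job is handed in; nothing more can be done
None
```

I handed the job in at about 18 s, but no verdict came back: the clamp handle is down and the lamp is held still and level, about 15 mm above the fingerboard, within about 1 mm of the measured patch centre and in line with the neck.

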